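# Zero the cell counter before the next dish

### The job

Two dial counters stand on the microscope bench. Take the wing knob of the larger one and turn it anticlockwise (seen from above) back to zero, until its needle is fully home against the stop pin at the thick zero mark, then let go. Leave the smaller counter's needle where it is.

Things in the scene. Friction and masses are not known exactly. Their poses are not given: they have to be found in the camera images.
- large_knob_grip (a point): Grip point on the larger counter's knob, on its vertical axis, 74 mm above the bench, 26 mm above the dial face. The knob is an upright black wing (flat bar) 46 mm long, 14 mm thick, reaching 4 to 38 mm above the dial face, a white line on top of its needle half. x axis: along the wing to the needle's tip; y: across its thickness; z: up; they turn with the knob. The needle reaches 42 mm out.
- large_knob (a joint): Turn of the larger counter's knob from its zero stop (rad): 0 with the needle against the stop pin, growing clockwise seen from above. 0.7 to 1.35 at the start; cannot go below 0; stays where it is left (friction about 0.05 N m, no spring).
- large_counter: The larger counter: a fixed off-white square box 130 x 130 mm, its round white dial (100 mm across, face 48 mm above the bench) centred on top. Origin: centre of the underside; z up; x points to the zero mark, the thickest tick. The steel stop pin, 5 mm thick and 8 mm tall, stands there, 39 mm from the knob's axis. It may stand left or right of the smaller one.
- small_knob_tip (a point): Needle tip of the smaller counter, to be left alone: 27 mm from its knob's vertical axis, 51 mm above the bench; x axis outward along the needle, z up. The counter is a fixed box of the same make, 86 x 86 mm, with a 64 mm dial (face 48 mm above the bench) and a wing 30 mm long, 10 mm thick, its top 32 mm above the dial face.

How it is judged:
By the outcome, as a careful person would: the job done as asked, in the order asked, and still so for the second after the job is handed in, with the robot touching nothing.
It also fails if it takes over 32 s, if anything falls off the work surface, if the arm or the gripper's body presses on something with over 40 N, if the wrist force passes 120 N, or if a joint passes its speed limit or range.

### The arm

A 6-joint arm with a two-finger parallel gripper is mounted at the origin on the work surface. World frame = base frame: x ahead of the robot, y to its left, z up, the work surface at z = 0. Lengths are in m, angles in rad, forces in N, time in s.
With the tool pointing down it reaches from about 0.4 to 0.925 m from the base axis. Payload 12.5 kg.
Tool frame: the origin (TCP) lies between the finger pads; the fingertips stand 8 mm ahead of it and the grasp point (between the pads) lies 11 mm behind it (arm.tips_ahead is the distance from the TCP to the fingertips, in m); z points along the fingers, y is the direction in which the jaws open and shut (so a half turn about z gives the same grasp; the last joint's range is limited). The gripper opens to 95 mm and grips with 3 to 60 N. Pads are 20 mm wide; open, the fingers measure 119 mm over their backs; the gripper's body (75 mm by 180 mm) begins 59 mm behind the grasp point.
Start: joints at [1.068, 0.491, 1.559, -0, 1.092, -0.106], TCP at [0.242, 0.576, 0.223] pointing down, gripper open.
Joint ranges: [-3.1, 3.1], [-0.84, 2.19], [0.05, 2.79], [-1.13, 4.28], [0.06, 2.93], [-2.69, 2.69]. Speed limits (rad/s): [2.22, 2.22, 2.79, 3.14, 3.14, 3.14].

### API

Orientations are given as a 3x3 rotation matrix whose columns are the frame's x, y, z axes.
In Python, from cell import arm gives the robot as it stands.
- The arm moves only by the tool send_rows, never from a script. Its argument "targets" is a list of rows, each a list of 3 entries, a list of its own where there are three numbers: the closure, from -1 (fully open) to 1 (shut), then the shift along the tool's x, y, z in m, then the turn, a rotation vector about the tool's x, y, z in degrees. A call has 1 to 5 rows; each row shifts and turns the commanded pose from where the row before left it, along the tool's axes as they then stand; what a row does not reach is not made up. A row lasts 1/8 s, in which the tool goes at most 62.5 mm and 10.7 degrees, less where a joint would pass 70% of its speed; a pose out of reach is approached as far as the arm can. A call is refused whole if a number of a shift passes 0.0625 or a number of a turn 10.7, either way. A call with a gripper value outside its range is refused whole. The fingers move at their own pace and stop on an object; the grip force is fixed at half the most. Time passes only in rows, so rows that do not move let the fingers close. It gives the time, the measured TCP pose, the force and the opening at its end, in the units of the state.
- arm.state(): the state, without advancing time (a new reading comes with each control period).
- arm.snapshot(name): name is "scene" or "top" or "wrist"; returns the picture (400x640x3 uint8, blue, green, red); there is no depth.
- arm.get_calibration(name): a dict with "mtx" (3x3 intrinsics, pixels), "R" (3x3) and "t" (3): a world point X has camera coordinates R X + t; the wrist camera has in their place "hand_eye" (4x4, takes a point from camera to tool coordinates, whose origin is the TCP and whose axes are the flange's). Camera axes: x right, y down, z forward; pixel columns grow to the right and rows downward; lengths in m; the calibration is good to about 2 mm. A picture is of the moment at which its call begins: read the wrist's pose just before it. get_calibration takes no time and is no camera call.
- arm.sign_off(): hands the job in, once; it reports no verdict.
The state is a dict: "time": time; "joints": joint angles; "dq": joint speeds; "effort": joint torques, N m; "position": TCP position; "tcp_rot": TCP orientation; "contact_force": force on the tool from outside, world axes, zero at the start; "torque": the same for the moment, N m; "width": opening from 0.0 (shut) to 1.0 (fully open).
Only numpy, scipy, OpenCV 4.12 (cv2) and the standard library are available. Lean on these libraries where they do the work, as an engineer would, in place of code of your own. Each camera call takes 0.05 s, during which the arm holds its last target. There are 200 camera calls.

## Working session

There is one attempt and no reset: what is moved stays moved. The work goes in short steps, Python scripts to look and compute and a tool call to move; the robot and the scene stay as the last step left them, time stands still between calls to the robot, and variables do not carry over. Pictures are saved under pics/ and viewed, about 8 in all and at most 12, crops included, and the job is handed in when it is done.

Besides the shell and the picture viewer there is one more tool, called after "Call:" as name(argument=value, ...) on one line, values as JSON. send_rows: Moves the arm, as the interface text tells. Its arguments: {"type":"object","properties":{"targets":{"type":"array","items":{"type":"array"}}},"required":["targets"]}

```bash
mkdir -p pics
python3 - <<'E'
from cell import arm
import cv2
s=arm.state();print(s['time'],s['position'],s['tcp_rot'],s['width'])
for n in("top","scene"):
    cv2.imwrite(f"pics/{n}0.png",arm.snapshot(n)); c=arm.get_calibration(n);print(c)
print(arm.get_calibration("wrist"))
E
```

```text
0.0 [0.24137664 0.57623689 0.22202984] [[-9.22306929e-01  3.86457751e-01 -5.79684888e-04]
 [ 3.86458162e-01  9.22306357e-01 -1.03613607e-03]
 [ 1.34224242e-04 -1.17965943e-03 -9.99999295e-01]] 1.0008384863517343
{'mtx': array([[496.02982706,   0.        , 322.60398514],
       [  0.        , 496.02982706, 203.13281425],
       [  0.        ,   0.        ,   1.        ]]), 'R': array([[ 1.97375927e-02, -9.99805195e-01, -6.87244844e-06],
       [-9.98382251e-01, -1.97091352e-02, -5.33331981e-02],
       [ 5.33226731e-02,  1.05953027e-03, -9.98576772e-01]]), 't': array([-0.01711284,  0.55380109,  0.91167559])}
{'mtx': array([[444.21571668,   0.        , 315.04468627],
       [  0.        , 444.21571668, 197.17174897],
       [  0.        ,   0.        ,   1.        ]]), 'R': array([[-0.74497209,  0.66696814, -0.01304175],
       [ 0.58474457,  0.64347305, -0.49397998],
       [-0.3210769 , -0.37562739, -0.86937546]]), 't': array([ 0.42487276, -0.29296074,  1.06947252])}
{'mtx': array([[349.50640942,   0.        , 317.56008299],
       [  0.        , 349.50640942, 200.33887256],
       [  0.        ,   0.        ,   1.        ]]), 'hand_eye': array([[-3.82716985e-04, -9.58581267e-01, -2.84818905e-01,
         7.99621895e-02],
       [ 9.99999900e-01, -3.00608732e-04, -3.31997089e-04,
        -6.67519814e-04],
       [ 2.32627140e-04, -2.84819003e-01,  9.58581286e-01,
        -1.61514684e-01],
       [ 0.00000000e+00,  0.00000000e+00,  0.00000000e+00,
         1.00000000e+00]])}
```

View pics/top0.png

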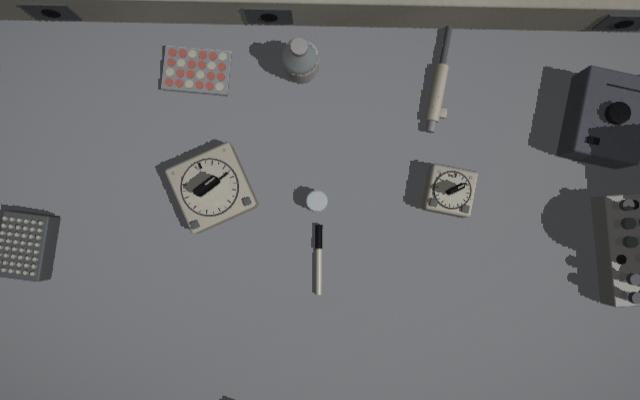

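The top view shows the large counter around (210,187), the small one around (452,189). I'll enlarge the large one.

```bash
cat > h.py <<'E'
import numpy as np
from cell import arm
def back(name,uv,z):
    c=arm.get_calibration(name)
    if name=="wrist":
        s=arm.state();H=c['hand_eye'];Rt=np.array(s['tcp_rot'])
        R=Rt@H[:3,:3];o=Rt@H[:3,3]+s['position']
    else: R=c['R'].T;o=-R@c['t']
    d=R@np.linalg.inv(c['mtx'])@np.array([*uv,1.])
    return o+d*(z-o[2])/d[2]
E
python3 - <<'E'
import cv2
i=cv2.imread('pics/top0.png')[130:245,150:270]
cv2.imwrite('pics/c0.png',cv2.resize(i,None,fx=5,fy=5,interpolation=cv2.INTER_CUBIC))
E
```

```text
(no output)
```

View pics/c0.png

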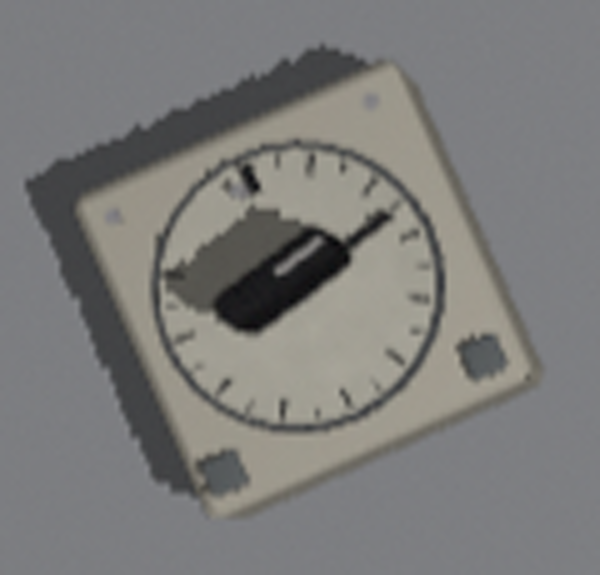

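Run:
```python
from h import *
f=lambda x,y:((x+.5)/5-.5+150,(y+.5)/5-.5+130)
c=back('top',f(298,286),.048);z=back('top',f(249,180),.048);t=back('top',f(390,214),.051);w0=back('top',f(235,313),.086);w1=back('top',f(333,248),.086)
a=lambda v:np.degrees(np.arctan2(v[1],v[0]))
print(c,z-c,t-c,a(z-c),a(t-c),w0,w1,a(w1-w0),(w0+w1)/2,np.linalg.norm(z-c),np.linalg.norm(t-c))
s=arm.state();R=np.array(s['tcp_rot'])
for n,ang in(('needle',a(t-c)),('zero',a(z-c))):
    # tool y perpendicular to wing
    print(n,'tool x angle',a(R[:,0]),'tool y',a(R[:,1]),'joints',s['joints'])
print('shift',R.T@(c-s['position']))
```

```text
[0.57771756 0.19889134 0.048     ] [0.03808493 0.01894245 0.        ] [ 0.02640767 -0.0329867   0.003     ] 26.44455488314259 -51.3208038095549 [0.56482845 0.21155719 0.086     ] [0.58801451 0.17843674 0.086     ] -55.005959109911956 [0.57642148 0.19499696 0.086     ] 0.042535614770945834 0.04236139737855897
needle tool x angle 157.26461557784486 tool y 67.26462317640343 joints [ 1.06839262e+00  4.91507554e-01  1.55940872e+00  2.40881492e-05
  1.09170614e+00 -1.05607573e-01]
zero tool x angle 157.26461557784486 tool y 67.26462317640343 joints [ 1.06839262e+00  4.91507554e-01  1.55940872e+00  2.40881492e-05
  1.09170614e+00 -1.05607573e-01]
shift [-0.4560383  -0.21789327  0.17427162]
```

Call:
send_rows(targets=[[-1, [-0.05, -0.024, 0], [0, 0, 0]], [-1, [-0.05, -0.024, 0], [0, 0, 0]], [-1, [-0.05, -0.024, 0], [0, 0, 0]], [-1, [-0.05, -0.024, 0], [0, 0, 0]], [-1, [-0.05, -0.024, 0], [0, 0, 0]]])

```text
time: 0.72
position: [0.4266, 0.3677, 0.2225]
tcp_rot: [[-0.922, 0.386, -0.0], [0.386, 0.922, -0.0], [0.0, -0.0, -1.0]]
contact_force: [0.8, -0.2, 0.9]
width: 1.004
```

Call:
send_rows(targets=[[-1, [-0.05, -0.024, 0], [0, 0, 0]], [-1, [-0.05, -0.024, 0], [0, 0, 0]], [-1, [-0.05, -0.024, 0], [0, 0, 0]], [-1, [-0.05, -0.024, 0], [0, 0, 0]], [-1, [-0.006, -0.002, 0], [0, 0, 9.5]]])

```text
time: 1.35
position: [0.5796, 0.1963, 0.222]
tcp_rot: [[-0.843, 0.538, -0.0], [0.538, 0.843, -0.0], [0.0, -0.001, -1.0]]
contact_force: [-0.7, 1.5, -0.5]
width: 1.001
```

Call:
send_rows(targets=[[-1, [0, 0, 0.02], [0, 0, 9.5]], [-1, [0, 0, 0.02], [0, 0, 9.5]], [-1, [0, 0, 0.01], [0, 0, 0]], [-1, [0, 0, 0], [0, 0, 0]]])

```text
time: 1.85
position: [0.5776, 0.1992, 0.1721]
tcp_rot: [[-0.629, 0.777, -0.001], [0.777, 0.629, -0.0], [0.001, -0.001, -1.0]]
contact_force: [-0.5, -0.3, 0.0]
width: 0.999
```

Run:
```python
from h import *
import cv2
i=arm.snapshot('wrist');s=arm.state();print(s['position'],s['tcp_rot'],s['time'])
cv2.imwrite('pics/w1.png',i)
```

```text
[0.57792711 0.1992548  0.1728146 ] [[-6.28529001e-01  7.77786146e-01 -7.59599019e-05]
 [ 7.77786145e-01  6.28529005e-01  4.52478284e-05]
 [ 8.29361357e-05 -3.06409869e-05 -9.99999996e-01]] 1.9
```

View pics/w1.png

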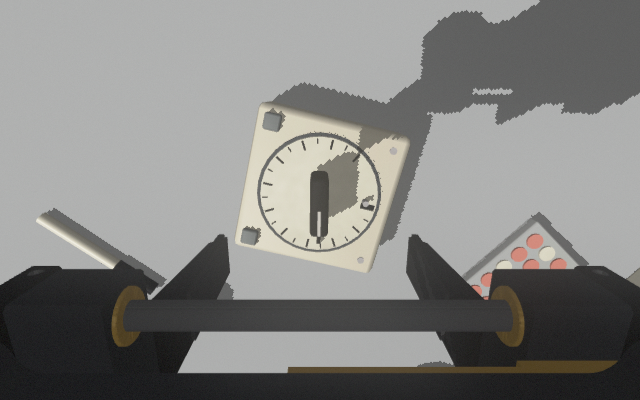

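The wrist view shows the wing vertical between the jaws, from (319,171) to (319,236), with the needle tip at (319,243). The dial spans (257–381, 132–251), and the zero mark and pin are at about (367,205).

Run:
```python
from h import *
s=arm.state();R=np.array(s['tcp_rot']);a=lambda v:np.degrees(np.arctan2(v[1],v[0]))
B=lambda u,v,z:back('wrist',(u,v),z)
c=B(319.3,191.5,.048);t=B(319,243,.051);z=B(367,205,.048);w=B(319,171,.086);w1=B(319,236,.086)
print(c,(w+w1)/2,np.linalg.norm(w1-w),a(t-c),a(z-c),a(w1-w))
print(R.T@(c-s['position']),R.T@((w+w1)/2-s['position']),'toolx',a(-R[:,0]))
```

```text
[0.5772459  0.20184551 0.048     ] [0.57673788 0.20184446 0.086     ] 0.050573054799675 -51.34396396363992 22.596423863029422 -51.01301117608947
[0.00243282 0.00110232 0.12481477] [0.00275446 0.00070537 0.0868148 ] toolx -51.058321743738475
```

Call:
send_rows(targets=[[-1, [0.002, 0.001, 0.035], [0, 0, 0]], [-1, [0, 0, 0.035], [0, 0, 0]], [-1, [0, 0, 0.024], [0, 0, 0]], [-1, [0, 0, 0.01], [0, 0, 0]], [-1, [0, 0, 0], [0, 0, 0]]])

```text
time: 2.52
position: [0.5776, 0.2015, 0.069]
tcp_rot: [[-0.627, 0.779, 0.0], [0.779, 0.627, 0.0], [-0.0, 0.0, -1.0]]
contact_force: [0.3, -0.2, 0.5]
width: 0.998
```

Call:
send_rows(targets=[[1, [0, 0, 0], [0, 0, 0]], [1, [0, 0, 0], [0, 0, 0]], [1, [0, 0, 0], [0, 0, 0]], [1, [0, 0, 0], [0, 0, 0]], [1, [0, 0, 0], [0, 0, 0]]])

```text
time: 3.15
position: [0.5774, 0.2014, 0.0687]
tcp_rot: [[-0.626, 0.78, 0.0], [0.78, 0.626, 0.0], [0.0, 0.0, -1.0]]
contact_force: [0.2, -0.6, 0.1]
width: 0.527
```

Call:
send_rows(targets=[[1, [0, 0, 0], [0, 0, 0]], [1, [0, 0, 0], [0, 0, 0]], [1, [0, 0, 0], [0, 0, 0]]])

```text
time: 3.52
position: [0.5774, 0.2014, 0.0686]
tcp_rot: [[-0.626, 0.78, 0.0], [0.78, 0.626, 0.0], [0.0, 0.0, -1.0]]
contact_force: [-1.3, 0.5, -0.3]
width: 0.215
```

Run:
```python
from h import *
s=arm.state();print(s['time'],s['position'],s['torque'],s['contact_force'],s['width']*95)
```

```text
3.525 [0.57738849 0.20138265 0.06862708] [-0.00807609 -0.01198668  0.02120089] [-1.2842555   0.53544774 -0.28714574] 20.399174807016493
```

Still closing (20 mm); wait a bit more, then turn.

Call:
send_rows(targets=[[1, [0, 0, 0], [0, 0, 0]], [1, [0, 0, 0], [0, 0, 0]], [1, [0, 0, 0], [0, 0, 0]], [1, [0, 0, 0], [0, 0, 0]]])

```text
time: 4.03
position: [0.5772, 0.2012, 0.0686]
tcp_rot: [[-0.626, 0.78, -0.0], [0.78, 0.626, -0.0], [0.0, -0.0, -1.0]]
contact_force: [-2.1, -3.4, 1.8]
width: 0.144
```

Call:
send_rows(targets=[[1, [0, 0, 0], [0, 0, -6]], [1, [0, 0, 0], [0, 0, -6]], [1, [0, 0, 0], [0, 0, -6]], [1, [0, 0, 0], [0, 0, -6]], [1, [0, 0, 0], [0, 0, -6]]])

```text
time: 4.65
position: [0.5767, 0.2005, 0.0686]
tcp_rot: [[-0.933, 0.359, -0.002], [0.359, 0.933, -0.001], [0.001, -0.002, -1.0]]
contact_force: [-5.6, -8.5, 5.5]
width: 0.145
```

Run:
```python
from h import *
s=arm.state();print(s['time'],s['position'],s['torque'],s['contact_force'],s['width']*95)
R=np.array(s['tcp_rot']);print(np.degrees(np.arctan2(-R[1,0],-R[0,0])))
```

```text
4.65 [0.57665041 0.20054397 0.06863238] [-1.572329    0.8966946  -0.09336158] [-5.57247598 -8.52335209  5.48164358] 13.78978136835457
-21.034467139651902
```

Call:
send_rows(targets=[[1, [0, -0.0008, 0], [0, 0, -6]], [1, [0, 0, 0], [0, 0, -6]], [1, [0, 0, 0], [0, 0, -6]], [1, [0, 0, 0], [0, 0, -6]], [1, [0, 0, 0], [0, 0, -6]]])

```text
time: 5.28
position: [0.5765, 0.1996, 0.0686]
tcp_rot: [[-0.988, -0.156, -0.002], [-0.156, 0.988, -0.001], [0.002, -0.001, -1.0]]
contact_force: [-4.8, -9.2, 4.4]
width: 0.149
```

Call:
send_rows(targets=[[1, [0, 0, 0], [0, 0, -6]], [1, [0, 0, 0], [0, 0, 0]]])

```text
time: 5.52
position: [0.5766, 0.1995, 0.0686]
tcp_rot: [[-0.967, -0.257, -0.002], [-0.257, 0.967, -0.002], [0.002, -0.001, -1.0]]
contact_force: [-3.6, -9.6, 4.0]
width: 0.145
```

```bash
cat > st.py <<'E'
from h import *
s=arm.state();print(s['time'],s['position'],s['torque'],s['contact_force'],s['width']*95)
R=np.array(s['tcp_rot']);print(np.degrees(np.arctan2(-R[1,0],-R[0,0])))
E
python3 st.py
```

```text
5.525 [0.57655188 0.19948575 0.06862027] [-1.85809185  0.77620294  0.01243965] [-3.61622162 -9.56694456  3.96546376] 13.777384508575574
14.866293909869254
```

Call:
send_rows(targets=[[1, [0, -0.001, 0], [0, 0, -3]], [1, [0, 0, 0], [0, 0, -3]], [1, [0, 0, 0], [0, 0, 0]]])

```text
time: 5.9
position: [0.5766, 0.1992, 0.0686]
tcp_rot: [[-0.935, -0.355, -0.002], [-0.355, 0.935, -0.001], [0.002, -0.0, -1.0]]
contact_force: [-5.2, -4.4, 4.0]
width: 0.146
```

```bash
python3 st.py
python3 - <<'E'
from h import *
import cv2
i=arm.snapshot('top')[130:245,150:270];j=arm.snapshot('wrist')[100:300,190:450]
i=cv2.resize(i,None,fx=4,fy=4,interpolation=cv2.INTER_CUBIC)[:400,:400]
j=cv2.resize(j,None,fx=1.5,fy=1.5,interpolation=cv2.INTER_CUBIC)
j=cv2.copyMakeBorder(j,0,100,0,0,cv2.BORDER_CONSTANT)
cv2.imwrite('pics/g2.png',np.hstack([i,j]))
E
```

```text
5.9 [0.57662454 0.19917702 0.06860832] [-0.86970288  0.91022474  0.02177113] [-5.18800088 -4.35494491  4.03125999] 13.847509934011375
20.813805240021903
```

View pics/g2.png

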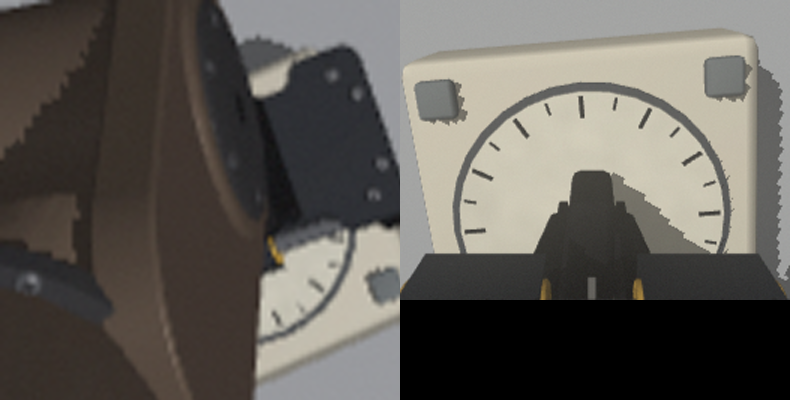

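The needle end is hidden by the gripper. The box edge still looks about 5° short of square, so I'll continue in small steps and watch the torque.

Call:
send_rows(targets=[[1, [0, 0, 0], [0, 0, -2]], [1, [0, 0, 0], [0, 0, 0]]])

```text
time: 6.25
position: [0.5766, 0.1991, 0.0686]
tcp_rot: [[-0.922, -0.388, -0.002], [-0.388, 0.922, -0.001], [0.002, -0.0, -1.0]]
contact_force: [-4.9, -4.4, 3.7]
width: 0.142
```

```bash
python3 st.py
```

```text
6.25 [0.57664707 0.19914487 0.06861628] [-0.98149454  0.92149895  0.08178575] [-4.89773897 -4.35801036  3.72486427] 13.46005419233361
22.802249990218666
```

Call:
send_rows(targets=[[1, [0, 0, 0], [0, 0, -2]], [1, [0, 0, 0], [0, 0, 0]]])

```text
time: 6.5
position: [0.5766, 0.1991, 0.0686]
tcp_rot: [[-0.908, -0.419, -0.002], [-0.419, 0.908, -0.001], [0.002, -0.0, -1.0]]
contact_force: [-4.8, -6.1, 4.1]
width: 0.146
```

```bash
python3 st.py
```

```text
6.5 [0.57664982 0.19909588 0.06861489] [-1.00718473  0.94931469  0.04379968] [-4.84178633 -6.10823849  4.07624422] 13.82349852180891
24.80030872822342
```

Call:
send_rows(targets=[[1, [0, 0, 0], [0, 0, -2]], [1, [0, 0, 0], [0, 0, 0]]])

```text
time: 6.75
position: [0.5767, 0.1991, 0.0686]
tcp_rot: [[-0.893, -0.45, -0.002], [-0.45, 0.893, -0.001], [0.002, 0.0, -1.0]]
contact_force: [-5.0, -5.1, 4.2]
width: 0.148
```

```bash
python3 st.py
```

```text
6.75 [0.57666228 0.1990847  0.06862721] [-1.04422864  0.87010577 -0.55198428] [-5.04326311 -5.14548547  4.23582769] 14.104247505610964
26.726585442614024
```

Torque jumped to −0.55 N m at 26.7°, so the needle is on the stop. One more small push, then release.

Call:
send_rows(targets=[[1, [0, 0, 0], [0, 0, -0.7]], [1, [0, 0, 0], [0, 0, 0]], [1, [0, 0, 0], [0, 0, 0]]])

```text
time: 7.12
position: [0.5767, 0.1991, 0.0686]
tcp_rot: [[-0.888, -0.46, -0.002], [-0.46, 0.888, -0.0], [0.002, 0.0, -1.0]]
contact_force: [-3.9, -6.0, 3.5]
width: 0.149
```

```bash
python3 st.py
```

```text
7.125 [0.57669217 0.19906396 0.06862953] [-1.03954193  0.92308132 -0.71194773] [-3.88808349 -5.95700866  3.52881701] 14.133822097982575
27.379205939917938
```

Call:
send_rows(targets=[[-1, [0, 0, 0], [0, 0, 0]], [-1, [0, 0, 0], [0, 0, 0]], [-1, [0, 0, 0], [0, 0, 0]], [-1, [0, 0, 0], [0, 0, 0]], [-1, [0, 0, 0], [0, 0, 0]]])

```text
time: 7.75
position: [0.5774, 0.1997, 0.0686]
tcp_rot: [[-0.887, -0.461, 0.0], [-0.461, 0.887, 0.0], [-0.0, 0.0, -1.0]]
contact_force: [-0.8, -0.4, 0.5]
width: 0.619
```

Call:
send_rows(targets=[[-1, [0, 0, 0], [0, 0, 0]], [-1, [0, 0, -0.01], [0, 0, 0]], [-1, [0, 0, -0.03], [0, 0, 0]], [-1, [0, 0, -0.05], [0, 0, 0]], [-1, [0, 0, -0.05], [0, 0, 0]]])

```text
time: 8.38
position: [0.5771, 0.1996, 0.2107]
tcp_rot: [[-0.887, -0.461, 0.0], [-0.461, 0.887, 0.0], [-0.0, 0.0, -1.0]]
contact_force: [0.8, -0.5, 0.1]
width: 0.996
```

```bash
python3 st.py
python3 - <<'E'
from h import *
import cv2
j=arm.snapshot('wrist')[100:300,190:450]
cv2.imwrite('pics/w3.png',cv2.resize(j,None,fx=3,fy=3,interpolation=cv2.INTER_CUBIC))
E
```

```text
8.375 [0.57714573 0.19961286 0.21074921] [ 0.00889791 -0.00122959 -0.02940895] [ 0.77572079 -0.52719027  0.08234642] 94.64776902206478
27.463553624108545
```

View pics/w3.png

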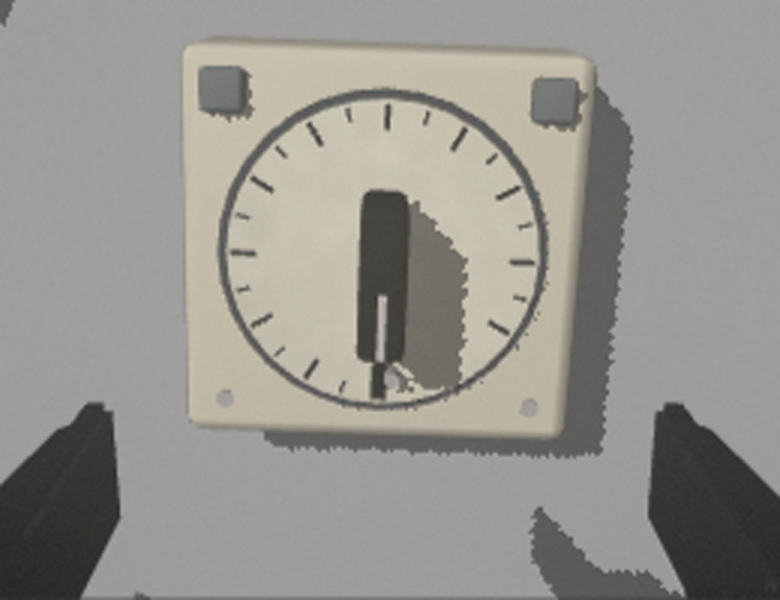

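The crop shows the needle, around (378,382), lying over the thick zero mark. Its right edge touches the pin at (392,378), and the gripper is open and clear. Handing in.

```bash
python3 -c "
from cell import arm
print(arm.sign_off())"
```

```text
the job is handed in; nothing more can be done
None
```

I gripped the larger counter's wing knob and turned it anticlockwise about 78° until it met the stop. There the wrist torque rose to about 0.7 N m, against a friction of about 0.05. I then let go, lifted the gripper clear, and handed the job in at about 8.4 s.

- **Needle position:** the last wrist picture shows the needle over the thick zero mark, right against the stop pin, with the open gripper touching nothing.
- **Forces:** the wrist force readings stayed at about 12 N or less, from the gripper being about a millimetre off the knob's axis.
- **Zero mark estimates:** two early picture readings of its direction disagreed slightly (26.4° and 22.6°). The stop was felt at about 25–27°, which fits the first.
- **Smaller counter:** the arm never went near it, so I did not take another picture of it.

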